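Throttle the egg warmer and hold up the brown egg in the tongs

TASK

Turn the egg warmer's red steam-valve lever from open down to half open (45 degrees, at the green mark) and leave it there. Then take the tongs out of their caddy by the black grips, close them on the brown egg and lift it about 10 cm up out of its seat, touching the egg only with the tongs and leaving the white eggs in their seats. Finish while still holding the brown egg up in the tongs: do not put down or let go of anything.

Things in the scene. Friction and masses are not known exactly. Their poses are not given: they have to be found in the camera images.
- valve (a joint): Opening of the steam ball valve, rad: 0 = shut, 1.571 = fully open, 0.785 = half open (the green mark). The lever turns about a vertical axis through valve_axis; seen from above it turns anticlockwise as it closes. It stays where it is left and takes about 0.15 N m to turn (2 N at its grip point).
- valve_axis (a point): Point on the valve's vertical turning axis, at mid-height of the lever. Fixed to the warmer; its axes are the warmer's. Fully open, the lever points from here to the warmer's -x side (towards the robot); shut, it points to the warmer's -y side; half open lies midway.
- valve_grip (a point): Grip point on the red lever bar, on its centre line, 75 mm from the turning axis, at mid-height (90 mm above the table). The bar is 12 mm wide, 18 mm tall and reaches 100 mm from the axis; its length is this point's y axis (free end towards -y). Only the table top is under its outer half.
- warmer: Egg warmer, grey with a blue top, fixed to the table, 156 x 266 mm and 55 mm high; origin on the table under its centre. Three egg seats stand on its top at y = -80, 0 and +80 mm of its frame (x = 0); each is a black ring of 38 mm outside diameter, 6 mm high. The steam pipe with the valve leaves its -y end.
- caddy: Dark steel open box standing fixed on the table, 56 mm (x) by 100 mm (y) and 42 mm high, walls and floor 4 mm; origin at the centre of its underside. The tongs stand in it, jaws down.
- tongs_grip (a point): Centre between the tongs' two black grips. The tongs are loose, 95 g, 140 mm tall, upright in the caddy, jaws down. z points up to the hinge; they open and close along y (at the start the caddy's y). Grips: round bars along x, 34 mm long, 20 mm thick; over their outsides 62 mm when free, 56 mm closed on an egg, 54 mm at the stop. The hinge head ends 40 mm above this point.
- tongs_jaws (a point): Centre between the two orange jaws of the tongs, 86 mm below tongs_grip, same axes. The jaws reach 16 mm below this point, are 32 mm tall and about 28 mm wide along x, slightly hollow; free, they stand about 66 mm apart inside and 80 mm over their outsides (along y). They close on an egg's thickest part when this point is at the egg's centre point.
- tongs_arm (a joint): Swing of each tongs arm (both alike), rad: 0 = free and open, 0.092 = closed on an egg, 0.125 = stop. A spring holds them open: 6 N on each grip starts to close them, 9 N closes them onto an egg, and 0.28 of any further force presses the egg. Squeezed to 60 to 61 mm over the grips, the tongs can be carried with the jaws still open.
- egg_brown_mid (a point): Centre of the brown egg, the one to lift: at its thickest height, 26 mm above its foot. It stands upright in one of the three seats (which one varies), 44 mm thick and 57 mm tall, about 58 g.
- egg_white_a_mid (a point): Centre of a white egg of the same size in another seat; leave it there.
- egg_white_b_mid (a point): Centre of the other white egg, same size; leave it in its seat.
Things that resemble listed ones, but are neither listed nor needed, are in the scene too. Of the things like the part that bears egg_brown_mid, leave any that is turquoise or yellow; of the rest the larger one is meant.

How it is judged:
On the way, in this order (a step that is already met when the one before it is completed fails the run):
1. the valve lever has been set half open and is at rest (value of joint valve between 0.645 and 0.925 rad and velocity of joint valve between -0.05 and 0.05 rad/s), for 0.3 s.
2. the tongs are held by the gripper, clear above the caddy (z of tongs_jaws in the frame of caddy above 0.062 m and contact force between the fingers and tongs above 1 N), for 0.2 s.
3. the tongs are closed on the brown egg (contact force between tongs and egg_brown above 0.5 N and value of joint tongs_arm above 0.06 rad and distance between tongs_jaws and egg_brown_mid below 0.02 m), for 0.2 s.
At the end, for the whole second after the job is handed in: The brown egg is still, pressed between the tongs' jaws (centres within 25 mm), 80 mm or more above where it sat; the gripper holds the tongs and does not touch the egg; the valve is half open within 8 degrees; the white eggs are within 12 mm of where they stood (z of egg_brown_mid in the frame of warmer above 0.161 m and distance between tongs_jaws and egg_brown_mid below 0.025 m and contact force between tongs and egg_brown above 0.3 N and contact force between the fingers and tongs above 1 N and contact force between each of the arm, the fingers and egg_brown below 0.1 N and linear speed of egg_brown below 0.03 m/s and value of joint valve between 0.645 and 0.925 rad and distance of each of egg_white_a_mid, egg_white_b_mid from where it was at the start of the episode below 0.012 m); the arm keeps its last pose, push and grip.
It fails at once if the gripper touches the brown egg (contact force between any of the fingers, the arm and egg_brown above 0.5 N).
It fails at once if a white egg leaves its seat (distance of any of egg_white_a_mid, egg_white_b_mid from where it was at the start of the episode above 0.02 m).
It also fails if it takes over 61 s, if anything falls off the work surface, if the arm or the gripper's body presses on something with over 40 N, if the wrist force passes 120 N, or if a joint passes its speed limit or range.

ROBOT

A 7-joint arm with a two-finger parallel gripper is mounted at the origin on the work surface. World frame = base frame: x ahead of the robot, y to its left, z up, the work surface at z = 0. Lengths are in m, angles in rad, forces in N, time in s.
With the tool pointing down it reaches from about 0.4 to 0.75 m from the base axis. Payload 19.5 kg.
Tool frame: the origin (TCP) lies midway between the tips of the shut fingers; the grasp point (between the pads) lies 19 mm behind it; z points along the fingers, y is the direction in which the jaws open and shut (so a half turn about z gives the same grasp; the last joint's range is limited). The gripper opens to 85 mm and grips with 20 to 120 N. Pads are 22 mm wide; open, the fingers measure 114 mm over their backs; the gripper's body (76 mm by 85 mm) begins 54 mm behind the grasp point. The pads swing forward as they close: fully open they stand 13 mm farther back than shut.
Start: joints at [1.129, 0.707, -0.028, 1.485, 0.022, 0.951, -0.075], TCP at [0.224, -0.53, 0.211] pointing down, gripper open.
Joint ranges: [-2.71, 2.71], [-0.32, 2.16], [-1.57, 1.52], [0, 2.45], [-1.46, 4.6], [0, 2.02], [-2.83, 2.83]. Speed limits (rad/s): [1.89, 1.89, 2.57, 2.57, 3.01, 3.01, 3.01].

INTERFACE

Orientations are given as a unit quaternion [w, x, y, z].
In Python, from cell import sense, viewer, arm gives the robot as it stands.
- The arm moves only by the tool jog_arm, never from a script. Its argument "steps" is a list of rows, each a list of 2 entries, a list of its own where there are three numbers: the shift along the tool's x, y, z in mm, then the turn about the tool's z in rad. In form: [[[tx, ty, tz], twist], ...]. A call has 1 to 8 rows; each row shifts and turns the pose as measured when the row begins, along the tool's axes as they then stand; what a row does not reach is not made up. A row lasts 1/12 s, in which the tool goes at most 41.7 mm and 7.16 degrees, less where a joint would pass 70% of its speed; a pose out of reach is approached as far as the arm can. A call with a gripper value outside its range is refused whole. "hand" is the gripper's target within -1 to 1 (fully open at 1, half-way at 0, shut at -1), set as the call begins (left out, the last holds). The fingers move at their own pace and stop on an object; "grip_force" is the grip in N (left out, the last holds). Time passes only in rows, so rows that do not move let the fingers close. It gives the time, the measured TCP pose, the force and the opening at its end, in the units of the state.
- sense(): the state, without advancing time (a new reading comes with each control period).
- viewer.grab_frame(name): name is "scene" or "top"; returns a dict with "image" (384x512x3 uint8, red, green, blue), "z_map" (384x512 float32, m along the optical axis (not along the pixel's ray), 0 where there is no reading), "fovy" (degrees; the focal length in pixels is half the picture's height over the tangent of half this angle, whatever the lens; pixels are square), "cx", "cy" (the principal point, pixels), "eye" and "rotation" of the camera in the world. Camera axes: x right, y up, looking along -z (the intrinsics and any distortion apply to the point x, -y, -z); pixel columns grow to the right and rows downward; lengths in m; the calibration is good to about 2 mm. A picture is of the moment at which its call begins.
- arm.sign_off(): hands the job in, once; it reports no verdict.
The state is a dict: "clock": time; "joint_pos": joint angles; "qvel": joint speeds; "tau": joint torques, N m; "eef_pos": TCP position; "orientation": TCP orientation; "contact_force": force on the tool from outside, world axes, zero at the start; "wrist_torque": the same for the moment, N m; "grip_width": opening from 0.0 (shut) to 1.0 (fully open).
Only numpy, scipy, OpenCV 4.12 (cv2) and the standard library are available. Lean on these libraries where they do the work, as an engineer would, in place of code of your own. Each camera call takes 0.05 s, during which the arm holds its last target. There are 200 camera calls.

## Working session

There is one attempt and no reset: what is moved stays moved. The work goes in short steps, Python scripts to look and compute and a tool call to move; the robot and the scene stay as the last step left them, time stands still between calls to the robot, and variables do not carry over. Pictures are saved under pics/ and viewed, about 8 in all and at most 12, crops included, and the job is handed in when it is done.

Besides the shell and the picture viewer there is one more tool, called as name(argument=value, ...) on one line, values as JSON. jog_arm: Moves the arm, as the interface text tells. Its arguments: {"type":"object","properties":{"steps":{"type":"array"},"hand":{"type":"number"},"grip_force":{"type":"number"}},"required":["steps"]}

```bash
mkdir -p pics; ls; python3 - <<'E'
from cell import sense, viewer
import cv2,numpy as np
s=sense(); print({k:np.round(v,3).tolist() for k,v in s.items()})
for n in("scene","top"):
    f=viewer.grab_frame(n); cv2.imwrite(f"pics/{n}0.png",f["image"][:,:,::-1])
    np.savez(f"{n}0.npz",**f); print(n,{k:(np.round(v,4).tolist() if k not in("image","z_map") else v.shape) for k,v in f.items() if not isinstance(v,str)})
a=[cv2.imread(f"pics/{n}0.png") for n in("scene","top")]
E
```

```text
pics
{'clock': 0.0, 'joint_pos': [1.129, 0.707, -0.028, 1.485, 0.022, 0.951, -0.076], 'qvel': [0.001, -0.0, -0.0, 0.001, -0.001, 0.0, -0.001], 'tau': [-0.005, -88.324, 1.234, -23.618, 0.017, 0.006, 0.0], 'eef_pos': [0.224, -0.529, 0.211], 'orientation': [-0.001, 0.98, 0.199, -0.0], 'contact_force': [0.289, 0.044, -0.484], 'wrist_torque': [0.038, 0.018, -0.004], 'grip_width': 1.002}
scene {'image': (384, 512, 3), 'z_map': (384, 512), 'fovy': 54.6493, 'cx': 252.016, 'cy': 188.9427, 'eye': [1.0552, 0.5103, 0.7088], 'rotation': [0.3419, 0.1535, 0.3849, 0.8435]}
top {'image': (384, 512, 3), 'z_map': (384, 512), 'fovy': 49.361, 'cx': 255.6241, 'cy': 190.8893, 'eye': [0.3677, 0.0276, 1.0516], 'rotation': [-0.6943, -0.0611, 0.065, 0.7141]}
```

View pics/scene0.png

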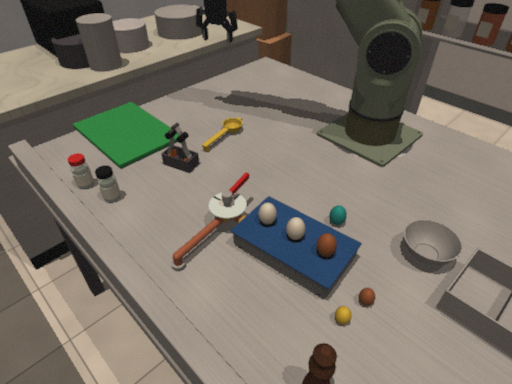

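View pics/top0.png

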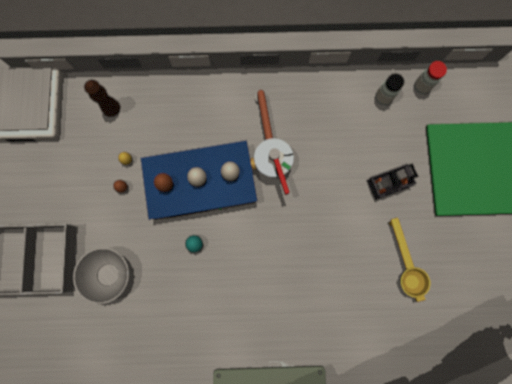

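```bash
cat > h.py <<'E'
import numpy as np,cv2
from scipy.spatial.transform import Rotation as R
def cloud(f):
    z=f["z_map"]; H,W=z.shape; fl=H/2/np.tan(np.radians(float(f["fovy"]))/2)
    v,u=np.mgrid[:H,:W]
    P=np.stack([(u-f["cx"])/fl*z,-(v-f["cy"])/fl*z,-z],-1)
    q=np.array(f["rotation"]); 
    return P@R.from_quat(q[[1,2,3,0]]).as_matrix().T+np.array(f["eye"])
def proj(f,p):
    q=np.array(f["rotation"]); H=f["z_map"].shape[0]; fl=H/2/np.tan(np.radians(float(f["fovy"]))/2)
    c=(np.atleast_2d(p)-f["eye"])@R.from_quat(q[[1,2,3,0]]).as_matrix()
    return np.stack([f["cx"]+fl*c[:,0]/-c[:,2],f["cy"]-fl*c[:,1]/-c[:,2]],-1)
E
python3 - <<'E'
from h import *
for n in("scene","top"):
    f=dict(np.load(f"{n}0.npz")); print(n,f.keys(),[f[k] for k in f if k not in("image","z_map")])
    P=cloud(f); im=f["image"].astype(int); hsv=cv2.cvtColor(f["image"],cv2.COLOR_RGB2HSV)
    # table fit check
    m=(abs(P[...,2])<.015)&(f["z_map"]>0); A=P[m]; 
    c=np.linalg.lstsq(np.c_[A[:,:2],np.ones(len(A))],A[:,2],rcond=None)[0]; print("table",c,len(A))
    for nm,(u,v) in ({"warm":(197,205),"brown":(163,183),"wA":(197,177),"wB":(230,171),"pan":(282,150),"lever":(284,182),"caddy":(393,182),"tt":(404,172),"small":(120,186)} if n=="top" else {"brown":(327,244),"w":(296,228),"w2":(268,213),"tongs":(177,140)}).items():
        print(nm,np.round(P[v-1:v+2,u-1:u+2].reshape(-1,3).mean(0),4))
    for nm,m in {"blue":(hsv[...,0]>100)&(hsv[...,0]<125)&(hsv[...,1]>140)&(P[...,2]>.045)&(P[...,2]<.062),
      "red":((hsv[...,0]<5)|(hsv[...,0]>175))&(hsv[...,1]>180)&(P[...,2]>.08)&(P[...,2]<.11)}.items():
        k,l,st,ce=cv2.connectedComponentsWithStats(m.astype(np.uint8))
        for i in range(1,k):
            if st[i,4]>25:
                Q=P[l==i]; r=cv2.minAreaRect((Q[:,:2]*1000).astype(np.float32)); print(nm,st[i],r,np.median(Q[:,2]))
# crops
f=dict(np.load("top0.npz"));s=dict(np.load("scene0.npz"))
a=cv2.resize(f["image"][130:215,240:320],(400,425),interpolation=2); b=cv2.resize(f["image"][150:210,355:430],(400,425),interpolation=2)
cv2.imwrite("pics/crop1.png",np.hstack([a,b])[:,:,::-1])
E
```

```text
scene dict_keys(['image', 'z_map', 'fovy', 'cx', 'cy', 'eye', 'rotation']) [array(54.64925234), array(252.01596389), array(188.9426558), array([1.05522956, 0.51029769, 0.70883565]), array([0.34190105, 0.15348307, 0.38486718, 0.84345947])]
table [-1.41595041e-03 -4.77588863e-05  1.06735758e-03] 90998
brown [0.5813 0.2458 0.1005]
w [0.5924 0.1686 0.0991]
w2 [0.6027 0.0918 0.0987]
tongs [ 0.5373 -0.3741  0.0496]
blue [ 231  198  129   91 4105] ((581.7228393554688, 158.90963745117188), (152.48582458496094, 263.42242431640625), 8.21499252319336) 0.054717175294202836
red [ 68 154  16  12 138] ((829.6674194335938, -430.733642578125), (35.746490478515625, 38.50823974609375), 18.702484130859375) 0.09938448970958291
red [230 173  18  20 115] ((573.2462158203125, -39.742034912109375), (78.6619644165039, 10.269707679748535), 15.8677396774292) 0.09767138874520909
top dict_keys(['image', 'z_map', 'fovy', 'cx', 'cy', 'eye', 'rotation']) [array(49.36100827), array(255.624144), array(190.88925924), array([0.36765767, 0.02755083, 1.05162532]), array([-0.69434231, -0.06107724,  0.06496347,  0.71409949])]
table [-0.0005917   0.00118883  0.001597  ] 135043
warm [0.5166 0.1614 0.0562]
brown [0.5619 0.2321 0.1095]
wA [0.5738 0.1541 0.1093]
wB [0.5855 0.0777 0.1111]
pan [ 0.6453 -0.0477  0.065 ]
lever [ 0.5584 -0.0467  0.1   ]
caddy [ 0.5497 -0.2971  0.1088]
tt [ 0.5669 -0.3149  0.1349]
small [0.5712 0.3523 0.0419]
blue [ 142  142  114   76 5356] ((579.83349609375, 157.9781951904297), (151.82725524902344, 260.29754638671875), 8.123490333557129) 0.05599713854237259
red [428  61  18  18 228] ((829.697998046875, -431.90301513671875), (40.11050796508789, 40.682106018066406), 23.630863189697266) 0.1000688433336212
red [274 160  14  33 121] ((573.753173828125, -40.95698165893555), (82.08277130126953, 10.434051513671875), 17.644630432128906) 0.09953994744760197
```

View pics/crop1.png

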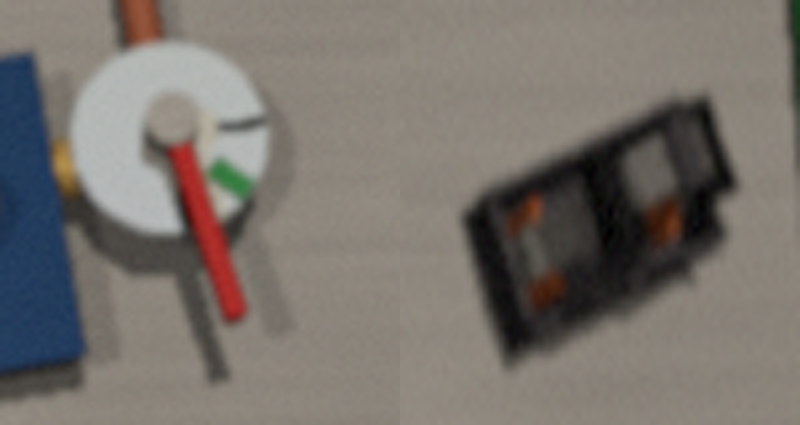

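```bash
python3 - <<'E'
from h import *
for n in("scene","top"):
    f=dict(np.load(f"{n}0.npz")); P=cloud(f)
    reg=(abs(P[...,0]-.55)<.09)&(abs(P[...,1]+.32)<.1)
    for lo,hi in((.03,.05),(.05,.09),(.09,.12),(.12,.16)):
        Q=P[reg&(P[...,2]>lo)&(P[...,2]<hi)]
        r=cv2.minAreaRect((Q[:,:2]*1000).astype(np.float32)); print(n,lo,len(Q),np.round(r[0],1),np.round(r[1],1),round(r[2],1), np.round(Q.max(0),3))
    for nm,(x,y) in {"brown":(.566,.236),"wA":(.58,.158),"wB":(.592,.08),"cap":(.630,-.024)}.items():
        m=(np.hypot(P[...,0]-x,P[...,1]-y)<.03)&(P[...,2]>(.092)); Q=P[m]; t=Q[Q[:,2]>Q[:,2].max()-.006]
        r=cv2.minAreaRect((Q[:,:2]*1000).astype(np.float32)); print(n,nm,len(Q),"rect",np.round(r[0],1),np.round(r[1],1),"top",np.round(t.mean(0),3),Q[:,2].max().round(3))
s=dict(np.load("scene0.npz"))
cv2.imwrite("pics/crop2.png",np.hstack([cv2.resize(s["image"][115:180,150:215],(400,400),interpolation=2),cv2.resize(s["image"][190:310,260:380],(400,400),interpolation=2)])[:,:,::-1])
E
```

```text
scene 0.03 291 [ 534.4 -332.6] [126.6 103.1] 19.7 [ 0.606 -0.266  0.05 ]
scene 0.05 110 [ 563.5 -320.8] [21.3 68.3] 17.2 [ 0.583 -0.285  0.09 ]
scene 0.09 174 [ 565.7 -322.6] [37.4 66.1] 18.9 [ 0.591 -0.286  0.119]
scene 0.12 75 [ 565.1 -319.2] [28.7 28.4] 84.9 [ 0.579 -0.304  0.145]
scene brown 231 rect [572.2 240. ] [31.1 38.4] top [0.569 0.239 0.109] 0.113
scene wA 198 rect [583.1 161.5] [29.9 38.9] top [0.581 0.159 0.109] 0.112
scene wB 177 rect [593.6  82.6] [32.8 37. ] top [0.592 0.081 0.109] 0.112
scene cap 97 rect [621.2 -28. ] [37.5 26.1] top [ 0.624 -0.026  0.099] 0.103
top 0.03 305 [ 535.4 -332.5] [127.1 101.6] 19.2 [ 0.609 -0.266  0.05 ]
top 0.05 74 [ 566.8 -316. ] [17.6 58.3] 18.3 [ 0.572 -0.288  0.084]
top 0.09 217 [ 568.3 -320.9] [34.4 61.2] 19.7 [ 0.592 -0.287  0.12 ]
top 0.12 130 [ 566.3 -317.1] [24.4 43.5] 30.0 [ 0.581 -0.304  0.148]
top brown 233 rect [569.5 237.2] [36.7 37.8] top [0.57  0.238 0.113] 0.117
top wA 231 rect [581.5 159.4] [38.5 39.7] top [0.582 0.158 0.112] 0.116
top wB 231 rect [591.3  79.8] [40.  37.3] top [0.592 0.08  0.111] 0.116
top cap 135 rect [621.1 -25.7] [23.7 40.1] top [ 0.624 -0.027  0.101] 0.104
```

View pics/crop2.png

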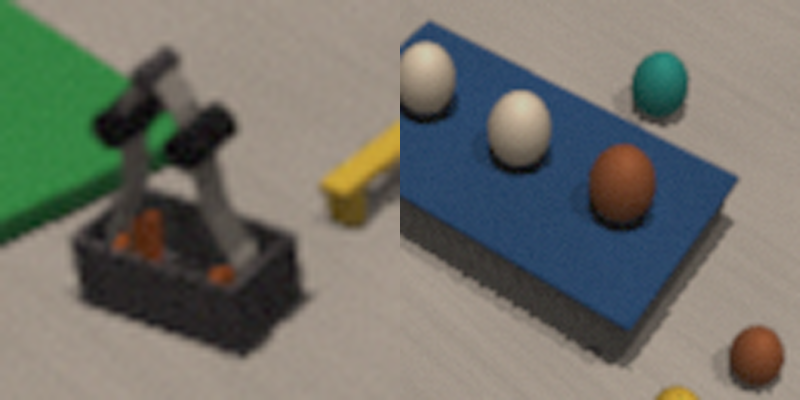

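jog_arm(steps=[[[0,0,0],0.105],[[40,-5,0],0],[[40,-5,0],0]], hand=0.2, grip_force=20)

```text
clock: 0.35
eef_pos: [0.2913, -0.4996, 0.2099]
orientation: [-0.0, 0.99, 0.139, -0.002]
contact_force: [2.9, 0.2, 0.7]
grip_width: 0.615
```

jog_arm(steps=[[[29,-28,0],0],[[29,-28,0],0],[[29,-28,0],0],[[29,-28,0],0],[[29,-28,0],0],[[29,-28,0],0],[[29,-28,0],0],[[29,-28,0],0]])

```text
clock: 1.02
eef_pos: [0.4581, -0.2115, 0.2066]
orientation: [-0.001, 0.991, 0.137, -0.003]
contact_force: [1.5, -0.5, -0.2]
grip_width: 0.599
```

jog_arm(steps=[[[29,-28,0],0],[[29,-28,0],0],[[29,-28,0],0],[[29,-28,0],0],[[29,-28,0],0],[[0,0,0],0]])

```text
clock: 1.52
eef_pos: [0.5631, -0.022, 0.2049]
orientation: [-0.003, 0.99, 0.141, -0.004]
contact_force: [0.5, 2.1, -0.0]
grip_width: 0.601
```

jog_arm(steps=[[[-11,21,0],0],[[0,0,0],0],[[0,0,30],0],[[0,0,30],0],[[0,0,10],0],[[0,0,0],0]])

```text
clock: 2.02
eef_pos: [0.5584, -0.0428, 0.1314]
orientation: [-0.003, 0.99, 0.144, -0.004]
contact_force: [0.0, -0.3, -0.3]
grip_width: 0.6
```

```bash
cat >> h.py <<'E'
def snap(tag,boxes=None):
    from cell import viewer,sense
    ims=[]
    for n in("scene","top"):
        f=viewer.grab_frame(n); np.savez(f"{n}_{tag}.npz",**f)
        if boxes:
            u0,v0,u1,v1=boxes[n]; ims.append(cv2.resize(f["image"][v0:v1,u0:u1],(400,400),interpolation=2))
    if boxes: cv2.imwrite(f"pics/{tag}.png",np.hstack(ims)[:,:,::-1])
    s=sense(); q=s["orientation"]; print("t",round(s["clock"],2),"tcp",np.round(s["eef_pos"],4),"yaw",np.degrees(2*np.arctan2(q[2],q[1])).round(2),"q",np.round(q,3),"F",np.round(s["contact_force"],1),"w",round(s["grip_width"],3),"j",np.round(s["joint_pos"],2))
E
python3 -c "
from h import *
snap('lev1',{'scene':(170,120,290,240),'top':(225,110,325,210)})"
```

```text
t 2.12 tcp [ 0.5591 -0.0428  0.1333] yaw 16.55 q [-0.003  0.99   0.144 -0.003] F [ 0.8 -0.2 -0.4] w 0.599 j [-0.02  0.79  0.09  1.63 -0.1   0.73 -1.17]
```

View pics/lev1.png

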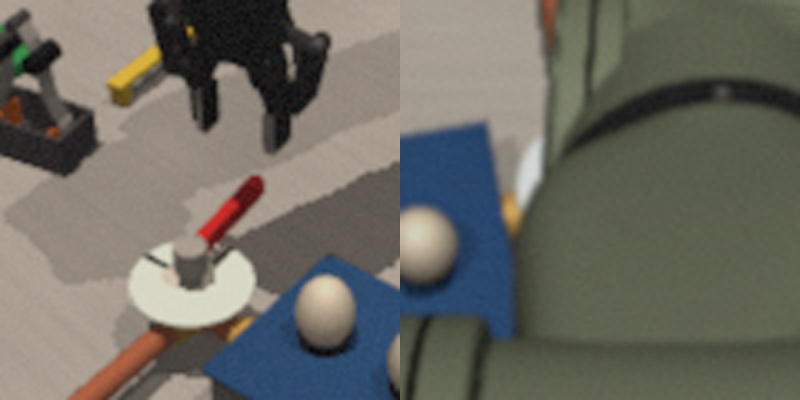

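jog_arm(steps=[[[0,2,20],0],[[0,0,20],0],[[0,0,18],0],[[0,0,3],0],[[0,0,0],0]])

```text
clock: 2.53
eef_pos: [0.5628, -0.0452, 0.0763]
orientation: [-0.002, 0.99, 0.144, 0.002]
contact_force: [1.7, 0.0, 0.6]
grip_width: 0.597
```

jog_arm(steps=[[[0,0,0],0],[[0,0,0],0],[[0,0,0],0],[[0,0,0],0],[[0,0,0],0],[[0,0,0],0],[[0,0,0],0]], hand=-1, grip_force=20)

```text
clock: 3.12
eef_pos: [0.5651, -0.0454, 0.0819]
orientation: [-0.001, 0.99, 0.144, 0.005]
contact_force: [0.9, -1.3, -1.0]
grip_width: -0.002
```

```bash
python3 -c "
from h import *
snap('lev2',{'scene':(170,120,290,240),'top':(225,110,325,210)})"
```

```text
t 3.22 tcp [ 0.565  -0.0454  0.0817] yaw 16.52 q [-0.001  0.99   0.144  0.005] F [ 0.9 -0.6  0.2] w 0.002 j [-0.01  0.87  0.07  1.67 -0.11  0.6  -1.16]
```

View pics/lev2.png

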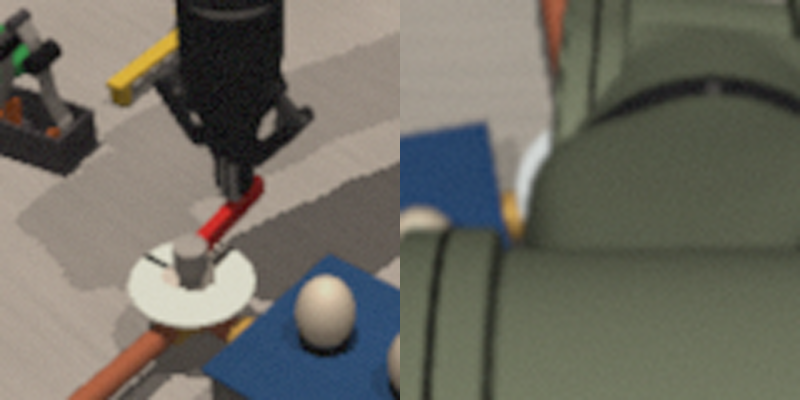

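```bash
python3 - <<'E'
from h import *
f=dict(np.load("scene_lev2.npz"));P=cloud(f)
print(proj(f,[[.565,-.0454,.0817],[.565,-.0454,.1017]]))
hsv=cv2.cvtColor(f["image"],cv2.COLOR_RGB2HSV)
for nm,g in(("before",dict(np.load("scene_lev1.npz"))),("now",f)):
    h=cv2.cvtColor(g["image"],cv2.COLOR_RGB2HSV);Pg=cloud(g)
    m=((h[...,0]<6)|(h[...,0]>174))&(h[...,1]>150)&(Pg[...,2]>.075)&(Pg[...,2]<.11)&(abs(Pg[...,0]-.58)<.08)&(abs(Pg[...,1]+.04)<.05)
    Q=Pg[m]; print(nm,len(Q),cv2.minAreaRect((Q[:,:2]*1000).astype(np.float32)),Q[:,2].min(),Q[:,2].max())
    t=Q[Q[:,2]>.093]; print(cv2.minAreaRect((t[:,:2]*1000).astype(np.float32)),len(t))
m=(hsv[...,2]<70)&(abs(P[...,0]-.56)<.06)&(abs(P[...,1]+.045)<.06)&(P[...,2]>.07)&(P[...,2]<.12)
for lo in(.07,.085,.095,.105):
    Q=P[m&(P[...,2]>lo)&(P[...,2]<lo+.01)]; print(lo,len(Q),Q.mean(0) if len(Q) else 0, Q.min(0) if len(Q) else 0,Q.max(0) if len(Q) else 0)
E
```

```text
[[240.15687408 183.96182027]
 [239.96106874 178.03688738]]
before 125 ((574.560546875, -39.549163818359375), (82.61074829101562, 11.941126823425293), 15.630178451538086) 0.08697784055493984 0.10088891704968306
((574.560546875, -39.549163818359375), (82.61074829101562, 11.941126823425293), 15.630178451538086) 99
now 103 ((572.5244140625, -38.42192077636719), (80.6543960571289, 11.948885917663574), 11.882572174072266) 0.0860561855796732 0.10842573197350203
((573.1619873046875, -38.28810501098633), (79.35601806640625, 11.906844139099121), 11.715158462524414) 75
0.07 0 0 0 0
0.085 0 0 0 0
0.095 2 [ 0.56693546 -0.04116976  0.10376041] [ 0.56276875 -0.04231918  0.10370125] [ 0.57110217 -0.04002034  0.10381956]
0.105 19 [ 0.5700129  -0.04165998  0.11088024] [ 0.5617145  -0.05675551  0.10604206] [ 0.57537113 -0.03189066  0.11450708]
```

jog_arm(steps=[[[0,5,0],-0.05],[[0,5,0],-0.05],[[0,0,0],0]])

```text
clock: 3.47
eef_pos: [0.5681, -0.0548, 0.0816]
orientation: [-0.001, 0.981, 0.195, 0.005]
contact_force: [0.4, 0.2, -0.0]
grip_width: -0.003
```

```bash
cat >> h.py <<'E'
def lever(tag):
    for n in("scene","top"):
        g=dict(np.load(f"{n}_{tag}.npz")); h=cv2.cvtColor(g["image"],cv2.COLOR_RGB2HSV);Pg=cloud(g)
        m=((h[...,0]<6)|(h[...,0]>174))&(h[...,1]>150)&(Pg[...,2]>.08)&(Pg[...,2]<.11)&(abs(Pg[...,0]-.58)<.08)&(abs(Pg[...,1]+.06)<.07)
        Q=Pg[m]
        if len(Q)>8:
            l=cv2.fitLine((Q[:,:2]*1000).astype(np.float32),cv2.DIST_HUBER,0,.01,.01).ravel(); print(n,len(Q),"ang",np.degrees(np.arctan(l[1]/l[0])).round(1),"through",l[2:].round(1),"x",Q[:,0].min(),Q[:,0].max())
E
python3 -c "
from h import *
snap('lev3',{'scene':(180,130,270,220),'top':(225,110,325,210)})
lever('lev1');lever('lev2');lever('lev3')"
```

```text
t 3.57 tcp [ 0.5679 -0.0539  0.0816] yaw 22.3 q [-0.002  0.981  0.193  0.005] F [-0.3 -0.5  0.3] w -0.003 j [ 0.02  0.87  0.05  1.65 -0.07  0.61 -1.08]
scene 125 ang 15.4 through [573.4 -37.6] x 0.5348543789965964 0.6136721609184168
scene 103 ang 15.0 through [575.3 -36. ] x 0.5334710220106682 0.612159636432423
scene 125 ang 16.3 through [574.5 -36.8] x 0.5346111974679169 0.6124070305783946
```

View pics/lev3.png

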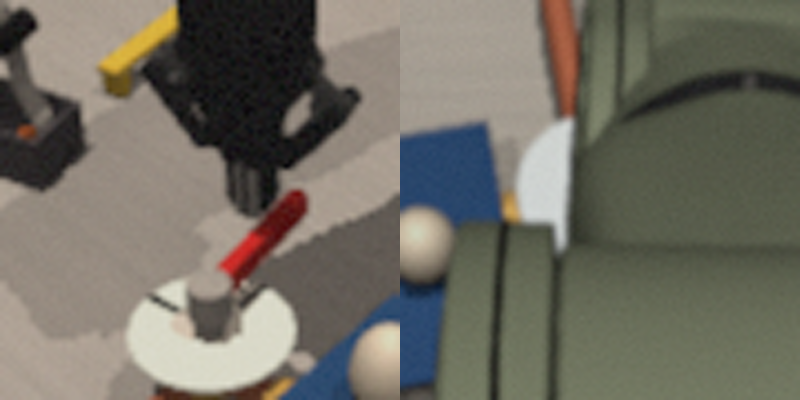

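```bash
python3 - <<'E'
from h import *
f=dict(np.load("scene_lev3.npz"));P=cloud(f)
for v in range(168,192,2): print(v,[(u,*(P[v,u]*1000).round().astype(int)) for u in range(232,256,4)])
E
```

```text
168 [(232, np.int64(576), np.int64(-62), np.int64(132)), (236, np.int64(575), np.int64(-48), np.int64(139)), (240, np.int64(566), np.int64(-42), np.int64(137)), (244, np.int64(440), np.int64(-167), np.int64(-1)), (248, np.int64(431), np.int64(-158), np.int64(-1)), (252, np.int64(422), np.int64(-150), np.int64(-1))]
170 [(232, np.int64(575), np.int64(-63), np.int64(123)), (236, np.int64(574), np.int64(-49), np.int64(131)), (240, np.int64(566), np.int64(-43), np.int64(130)), (244, np.int64(449), np.int64(-157), np.int64(2)), (248, np.int64(438), np.int64(-150), np.int64(0)), (252, np.int64(429), np.int64(-142), np.int64(-1))]
172 [(232, np.int64(575), np.int64(-64), np.int64(117)), (236, np.int64(574), np.int64(-49), np.int64(124)), (240, np.int64(567), np.int64(-42), np.int64(125)), (244, np.int64(455), np.int64(-151), np.int64(1)), (248, np.int64(531), np.int64(-51), np.int64(99)), (252, np.int64(435), np.int64(-136), np.int64(-2))]
174 [(232, np.int64(576), np.int64(-64), np.int64(111)), (236, np.int64(574), np.int64(-49), np.int64(118)), (240, np.int64(567), np.int64(-42), np.int64
[... 1955 characters left out ...]
 np.int64(-96), np.int64(-1)), (252, np.int64(483), np.int64(-86), np.int64(0))]
188 [(232, np.int64(605), np.int64(-32), np.int64(100)), (236, np.int64(593), np.int64(-30), np.int64(94)), (240, np.int64(514), np.int64(-105), np.int64(0)), (244, np.int64(504), np.int64(-98), np.int64(-1)), (248, np.int64(496), np.int64(-89), np.int64(-1)), (252, np.int64(490), np.int64(-79), np.int64(1))]
190 [(232, np.int64(610), np.int64(-26), np.int64(100)), (236, np.int64(594), np.int64(-29), np.int64(89)), (240, np.int64(520), np.int64(-98), np.int64(0)), (244, np.int64(512), np.int64(-90), np.int64(0)), (248, np.int64(502), np.int64(-83), np.int64(-2)), (252, np.int64(496), np.int64(-73), np.int64(1))]
```

```bash
python3 - <<'E'
from h import *
for t,c in(("0",(.224,-.529)),("_lev1",(.559,-.043)),("_lev2",(.565,-.0454)),("_lev3",(.568,-.054))):
    f=dict(np.load(f"scene{t}.npz"));P=cloud(f);v=f["image"].max(-1)
    m=(v<75)&(np.hypot(P[...,0]-c[0],P[...,1]-c[1])<.07)&(P[...,2]>.07)
    Q=P[m]; i=np.argsort(Q[:,2])[:12]; print(t,len(Q)); print((Q[i]*1000).round().astype(int).tolist())
from cell import sense; s=sense(); print(s)
E
```

```text
0 898
[[196, -488, 244], [214, -483, 247], [244, -567, 247], [203, -484, 247], [247, -568, 247], [213, -478, 248], [207, -485, 248], [237, -568, 248], [248, -572, 250], [214, -482, 250], [235, -571, 251], [244, -565, 251]]
_lev1 6436
[[565, -69, 157], [570, -67, 157], [562, -69, 158], [551, -11, 158], [575, -69, 159], [574, -66, 160], [572, -68, 160], [561, -69, 160], [559, -14, 161], [556, -10, 161], [575, -69, 161], [558, -11, 162]]
_lev2 5811
[[563, -40, 104], [571, -42, 104], [567, -39, 104], [569, -40, 104], [572, -45, 106], [572, -42, 108], [575, -45, 108], [568, -38, 108], [565, -34, 108], [572, -57, 109], [574, -47, 109], [562, -33, 110]]
_lev3 5786
[[564, -50, 102], [576, -56, 105], [570, -47, 107], [575, -46, 107], [576, -52, 108], [575, -49, 109], [568, -46, 110], [574, -46, 110], [575, -52, 110], [574, -50, 111], [576, -64, 111], [567, -43, 111]]
{'clock': 3.5667, 'joint_pos': array([ 0.0186146 ,  0.8748882 ,  0.04522009,  1.65292681, -0.0700176 ,
        0.60689795, -1.07678496]), 'qvel': array([-8.33732597e-03,  5.18674529e-04,  1.07603876e-03,  4.88200858e-03,
       -5.36263496e-03,  7.96683426e-05, -8.98396380e-03]), 'tau': array([ 1.17386330e+00, -9.30080438e+01,  3.13755512e+00, -1.69974536e+01,
        2.46242043e-01, -4.51278960e-03,  4.26278757e-01]), 'eef_pos': array([ 0.56791277, -0.05393711,  0.08160324]), 'orientation': array([-0.00150742,  0.98111585,  0.19335649,  0.00476304]), 'contact_force': array([-0.29111113, -0.52223887,  0.2819366 ]), 'wrist_torque': array([-0.01822979,  0.00975998, -0.0130003 ]), 'grip_width': -0.0028128687719797428}
```

jog_arm(steps=[[[-4,-12,-8],0.1],[[0,0,0],0],[[0,0,0],0],[[0,0,0],0],[[0,0,0],0],[[0,0,0],0]], hand=0.2)

```text
clock: 4.07
eef_pos: [0.5595, -0.0437, 0.089]
orientation: [-0.002, 0.99, 0.143, 0.004]
contact_force: [-0.3, 0.1, -0.3]
grip_width: 0.596
```

jog_arm(steps=[[[-1,0,12],0],[[-1,0,12],0],[[0,0,8],0],[[0,0,0],0]])

```text
clock: 4.4
eef_pos: [0.5585, -0.0449, 0.0555]
orientation: [-0.002, 0.99, 0.143, 0.005]
contact_force: [-0.2, 0.0, -0.1]
grip_width: 0.603
```

jog_arm(steps=[[[0,0,0],0],[[0,0,0],0],[[0,0,0],0],[[0,0,0],0],[[0,0,0],0],[[0,0,0],0]], hand=-1)

```text
clock: 4.9
eef_pos: [0.5589, -0.0457, 0.0562]
orientation: [-0.001, 0.99, 0.143, 0.005]
contact_force: [2.5, -0.1, -8.6]
grip_width: 0.132
```

jog_arm(steps=[[[0.1,3.7,0],-0.05],[[0.1,3.7,0],-0.05],[[0.1,3.7,0],-0.05],[[0.1,3.7,0],-0.05],[[0.1,3.7,0],-0.05],[[0,0,0],0]])

```text
clock: 5.4
eef_pos: [0.5665, -0.0634, 0.0562]
orientation: [-0.0, 0.963, 0.271, 0.005]
contact_force: [2.9, -2.1, -6.6]
grip_width: 0.136
```

```bash
python3 -c "
from h import *
snap('lev4',None)
lever('lev4')"
```

```text
t 5.5 tcp [ 0.5663 -0.063   0.0562] yaw 31.18 q [-0.001  0.963  0.269  0.005] F [ 2.8 -2.8 -8.4] w 0.135 j [ 0.06  0.91 -0.    1.67 -0.01  0.55 -0.97]
scene 80 ang 36.7 through [586.9 -49.8] x 0.5546053553836494 0.6144217390574159
```

jog_arm(steps=[[[0.1,3.7,0],-0.05],[[0.1,3.7,0],-0.05],[[0.1,3.7,0],-0.05],[[0.1,3.7,0],-0.05],[[0.1,3.7,0],-0.05],[[0.1,3.7,0],-0.05],[[0.1,3.7,0],-0.05],[[0,0,0],0]])

```text
clock: 6.17
eef_pos: [0.5823, -0.0819, 0.0562]
orientation: [0.0, 0.902, 0.432, 0.003]
contact_force: [4.9, -2.7, -6.7]
grip_width: 0.133
```

```bash
python3 -c "
from h import *
snap('lev5',None)
lever('lev5')"
```

```text
t 6.27 tcp [ 0.5821 -0.0817  0.0562] yaw 51.04 q [0.    0.902 0.431 0.003] F [ 5.4 -3.5 -7.3] w 0.135 j [ 0.13  0.93 -0.1   1.6   0.13  0.61 -0.71]
scene 85 ang 49.9 through [595.5 -64.8] x 0.5618948767911672 0.6182918825370718
top 34 ang 34.0 through [611.  -43.5] x 0.6033991067712506 0.6202334951753137
```

jog_arm(steps=[[[0.1,3,0],-0.04],[[0,0,0],0],[[0,0,0],0]])

```text
clock: 6.52
eef_pos: [0.584, -0.0832, 0.0562]
orientation: [0.001, 0.895, 0.445, 0.003]
contact_force: [3.0, -2.7, -8.0]
grip_width: 0.135
```

jog_arm(steps=[[[0,0,0],0],[[0,0,0],0],[[0,0,0],0],[[0,0,0],0],[[0,0,0],0],[[0,0,-30],0],[[0,0,-40],0],[[0,0,-40],0]], hand=0)

```text
clock: 7.18
eef_pos: [0.5791, -0.0805, 0.1635]
orientation: [-0.003, 0.897, 0.443, -0.002]
contact_force: [0.8, -0.3, -0.1]
grip_width: 0.497
```

jog_arm(steps=[[[0,0,-40],0],[[-15,35,-10],0],[[-15,35,0],0],[[-15,35,0],0],[[-15,35,0],0],[[0,0,0],0]], hand=1)

```text
clock: 7.68
eef_pos: [0.6591, -0.2162, 0.2279]
orientation: [0.0, 0.896, 0.444, 0.005]
contact_force: [-0.8, -0.5, -0.8]
grip_width: 1.0
```

```bash
python3 -c "
from h import *
snap('lev6',{'scene':(170,120,290,240),'top':(225,110,325,210)})
lever('lev6')"
```

```text
t 7.78 tcp [ 0.6576 -0.2104  0.2278] yaw 53.0 q [-0.002  0.895  0.446  0.005] F [-0.7  1.6 -1. ] w 1.003 j [ 0.32  0.9  -0.14  0.94  0.11  1.3  -0.45]
scene 78 ang 51.7 through [593.4 -70.2] x 0.5670335934092056 0.6194054814396239
top 156 ang 52.8 through [592.3 -69. ] x 0.5647840938687412 0.6191932742733222
```

View pics/lev6.png

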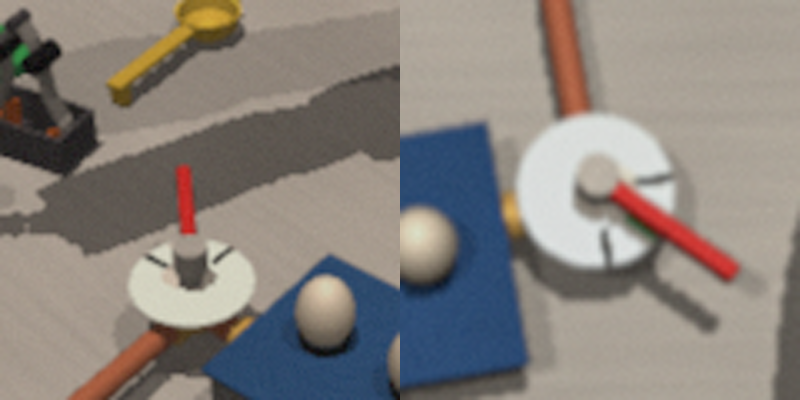

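jog_arm(steps=[[[0,0,0],0.12],[[0,0,0],0.12],[[0,0,0],0.12],[[0,0,0],0.12],[[0,0,0],0.11],[[0,0,0],0]])

```text
clock: 8.28
eef_pos: [0.6556, -0.2026, 0.228]
orientation: [-0.006, 0.988, 0.156, 0.003]
contact_force: [-0.2, -0.1, 0.6]
grip_width: 0.996
```

```bash
cat >> h.py <<'E'
def to(x,y,yaw=None):
    from cell import sense
    s=sense();q=s["orientation"];a=2*np.arctan2(q[2],q[1]);d=np.array([x,y])-s["eef_pos"][:2]
    print("z",round(s["eef_pos"][2],4),"yaw",np.degrees(a).round(2),"tx,ty mm",np.round([d@[np.cos(a),np.sin(a)]*1000,d@[np.sin(a),-np.cos(a)]*1000],1),"twist",None if yaw is None else np.round(-((np.radians(yaw)-a+np.pi)%(2*np.pi)-np.pi),3),"w",round(s["grip_width"],3),"F",np.round(s["contact_force"],1),"t",s["clock"],"j",np.round(s["joint_pos"],2))
E
python3 -c "
from h import *
to(.567,-.3215,19.2)"
```

```text
z 0.228 yaw 17.94 tx,ty mm [-120.9   85.8] twist -0.022 w 0.996 F [-0.2 -0.1  0.6] t 8.2833 j [ 0.26  0.9   0.01  0.96 -0.02  1.29 -0.99]
```

jog_arm(steps=[[[-30,21,0],-0.022],[[-30,21,0],0],[[-30,21,0],0],[[-30,21,0],0],[[0,0,0],0]])

```text
clock: 8.7
eef_pos: [0.567, -0.3177, 0.2258]
orientation: [-0.007, 0.983, 0.182, 0.003]
contact_force: [-0.5, -0.7, 0.7]
grip_width: 0.998
```

```bash
python3 -c "
from h import *
to(.567,-.3215,19.2)"
```

```text
z 0.2258 yaw 20.98 tx,ty mm [-1.3  3.5] twist 0.031 w 0.998 F [-0.5 -0.7  0.7] t 8.7 j [ 0.48  0.83 -0.03  1.14  0.01  1.18 -0.75]
```

jog_arm(steps=[[[-1,3,25],0.03],[[0,0,30],0],[[0,0,25],0],[[0,0,0],0],[[0,0,0],0]])

```text
clock: 9.12
eef_pos: [0.5665, -0.3179, 0.1462]
orientation: [-0.007, 0.984, 0.176, 0.004]
contact_force: [0.4, -0.1, 0.7]
grip_width: 1.0
```

```bash
python3 -c "
from h import *
to(.567,-.3215,19.2)
snap('tg1',{'scene':(130,90,230,190),'top':(350,130,450,230)})"
```

```text
z 0.1462 yaw 20.22 tx,ty mm [-0.8  3.5] twist 0.018 w 1.0 F [ 0.4 -0.1  0.7] t 9.1167 j [ 0.48  0.9  -0.03  1.26  0.01  0.99 -0.76]
t 9.22 tcp [ 0.5668 -0.3182  0.1468] yaw 20.17 q [-0.007  0.985  0.175  0.005] F [-0.5  0.3 -0.4] w 0.997 j [ 0.48  0.9  -0.03  1.26  0.01  0.99 -0.76]
```

View pics/tg1.png

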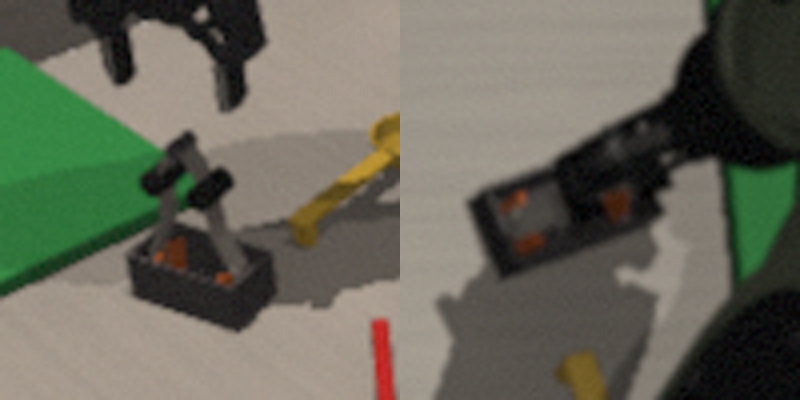

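```bash
python3 - <<'E'
from h import *
f=dict(np.load("scene_tg1.npz"));P=cloud(f)
p=proj(f,[[.5668,-.3182,.180],[.567,-.3215,.106],[.567,-.3215,.146]]); print((p-[130,90])*4)
v=f["image"].max(-1)
m=(v<70)&(np.hypot(P[...,0]-.567,P[...,1]+.318)<.07)
for lo,hi in((.17,.2),(.09,.12)):
    k,l,st,c=cv2.connectedComponentsWithStats((m&(P[...,2]>lo)&(P[...,2]<hi)).astype(np.uint8))
    for i in range(1,k):
        if st[i,4]>15: Q=P[l==i]; print(lo,st[i,4],(Q.mean(0)*1000).round(1),(Q.min(0)*1000).round(1),(Q.max(0)*1000).round(1))
E
```

```text
[[174.40466013  93.01118692]
 [185.83931086 180.01884268]
 [178.23511    133.13109651]]
0.17 37 [ 583.5 -359.7  190.7] [ 572.6 -370.2  179.8] [ 591.3 -354.8  199.3]
0.17 23 [ 552.1 -268.4  193. ] [ 543.9 -274.4  185.6] [ 558.3 -264.   199.7]
0.09 73 [ 577.2 -336.   108.1] [ 551.5 -346.8   90.3] [ 591.5 -326.3  119. ]
0.09 78 [ 563.8 -297.7  109.2] [ 544.6 -307.    91.3] [ 578.1 -288.3  119.4]
```

jog_arm(steps=[[[0,4,0],0.018],[[0,0,25],0],[[0,0,25],0],[[0,0,20],0],[[0,0,10],0],[[0,0,0],0]])

```text
clock: 9.72
eef_pos: [0.5739, -0.3233, 0.073]
orientation: [-0.003, 0.986, 0.166, 0.01]
contact_force: [-0.1, 0.5, -0.2]
grip_width: 1.0
```

```bash
python3 -c "
from h import *
to(.567,-.3215,19.2)"
```

```text
z 0.073 yaw 19.08 tx,ty mm [-5.9 -3.9] twist -0.002 w 1.0 F [-0.1  0.5 -0.2] t 9.7167 j [ 0.48  1.   -0.03  1.3   0.01  0.83 -0.77]
```

jog_arm(steps=[[[-6,-3,4],0],[[0,0,4],0],[[0,0,0],0],[[0,0,0],0]])

```text
clock: 10.05
eef_pos: [0.5696, -0.3236, 0.0692]
orientation: [-0.001, 0.986, 0.165, 0.012]
contact_force: [0.4, 0.2, 0.7]
grip_width: 1.0
```

```bash
python3 -c "
from h import *
to(.567,-.3215,19.2)"
```

```text
z 0.0692 yaw 19.05 tx,ty mm [-1.8 -2.8] twist -0.003 w 1.0 F [0.4 0.2 0.7] t 10.05 j [ 0.49  0.99 -0.03  1.33  0.01  0.8  -0.77]
```

jog_arm(steps=[[[-2,-2,7],0],[[0,0,0],0],[[0,0,0],0]])

```text
clock: 10.3
eef_pos: [0.5683, -0.3226, 0.0633]
orientation: [-0.0, 0.986, 0.165, 0.013]
contact_force: [0.2, -0.9, 0.5]
grip_width: 1.0
```

jog_arm(steps=[[[0,0,0],0],[[0,0,0],0],[[0,0,0],0],[[0,0,0],0],[[0,0,0],0],[[0,0,0],0]], hand=0.42, grip_force=20)

```text
clock: 10.8
eef_pos: [0.5687, -0.3228, 0.0638]
orientation: [-0.0, 0.986, 0.166, 0.013]
contact_force: [-0.4, -1.3, -1.0]
grip_width: 0.708
```

```bash
python3 -c "
from h import *
to(.567,-.3215,19.2)"
```

```text
z 0.0638 yaw 19.06 tx,ty mm [-1.2 -1.8] twist -0.003 w 0.708 F [-0.4 -1.3 -1. ] t 10.8 j [ 0.49  1.   -0.03  1.34  0.01  0.78 -0.77]
```

jog_arm(steps=[[[0,0,-8],0],[[0,0,-8],0],[[0,0,-12],0],[[0,0,-15],0],[[0,0,-15],0],[[0,0,-15],0],[[0,0,0],0],[[0,0,0],0]])

```text
clock: 11.47
eef_pos: [0.5667, -0.3231, 0.1463]
orientation: [0.0, 0.986, 0.166, 0.014]
contact_force: [-0.1, 0.1, -1.4]
grip_width: 0.711
```

```bash
python3 -c "
from h import *
snap('tg2',{'scene':(130,60,230,160),'top':(350,130,450,230)})"
```

```text
t 11.57 tcp [ 0.5667 -0.3231  0.1456] yaw 19.05 q [0.    0.986 0.165 0.014] F [-0.3 -0.2 -0.3] w 0.707 j [ 0.49  0.89 -0.03  1.28  0.    0.95 -0.77]
```

View pics/tg2.png

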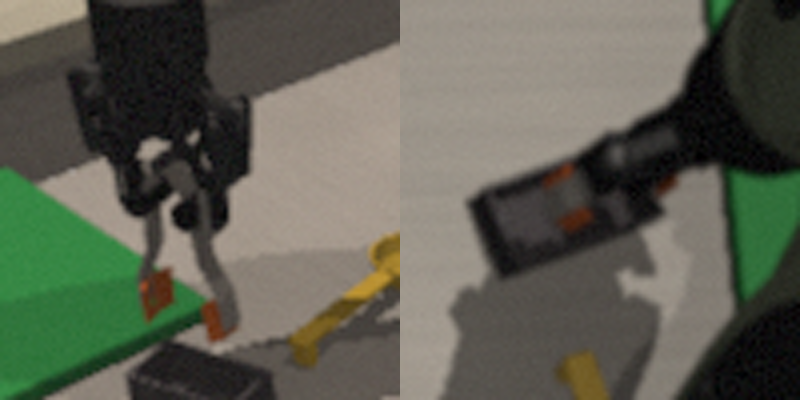

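jog_arm(steps=[[[0,0,-15],0],[[0,0,-15],0],[[0,0,-15],0],[[0,0,-15],0],[[0,0,-10],0],[[0,0,-5],0],[[0,0,0],-0.05],[[0,0,0],-0.09]])

```text
clock: 12.23
eef_pos: [0.5627, -0.322, 0.2183]
orientation: [-0.002, 0.972, 0.234, 0.01]
contact_force: [-0.3, -0.2, -2.1]
grip_width: 0.715
```

jog_arm(steps=[[[0,0,0],-0.11],[[0,0,0],-0.11],[[0,0,0],-0.11],[[0,0,0],-0.11],[[0,0,0],-0.11],[[0,0,0],-0.11],[[0,0,0],-0.11],[[0,0,0],-0.11]])

```text
clock: 12.9
eef_pos: [0.561, -0.3206, 0.2115]
orientation: [-0.002, 0.766, 0.643, 0.008]
contact_force: [-0.7, -0.2, -1.2]
grip_width: 0.713
```

```bash
python3 -c "
from h import *
to(.570,.238,98)"
```

```text
z 0.2115 yaw 80.07 tx,ty mm [551.8 -87.5] twist -0.313 w 0.713 F [-0.7 -0.2 -1.2] t 12.9 j [ 0.61  0.84 -0.31  1.19  0.23  1.15  0.13]
```

jog_arm(steps=[[[0,0,-5],-0.11],[[0,0,-5],-0.11],[[0,0,0],-0.08],[[10,0,0],0],[[17,0,0],0],[[22,0,0],0],[[25,0,0],0],[[25,0,0],0]])

```text
clock: 13.57
eef_pos: [0.5425, -0.2238, 0.215]
orientation: [-0.006, 0.654, 0.756, 0.007]
contact_force: [0.5, 0.5, -0.3]
grip_width: 0.71
```

```bash
python3 -c "
from h import *
to(.570,.238,98)"
```

```text
z 0.215 yaw 98.32 tx,ty mm [452.9  94.1] twist 0.006 w 0.71 F [ 0.5  0.5 -0.3] t 13.5667 j [ 0.54  0.74 -0.4   1.42  0.29  1.04  0.24]
```

jog_arm(steps=[[[26,5,0],0],[[26,6,0],0],[[26,6,0],0],[[26,6,0],0],[[26,6,0],0],[[26,6,0],0],[[26,6,0],0],[[26,6,0],0]])

```text
clock: 14.23
eef_pos: [0.5551, -0.0019, 0.2138]
orientation: [-0.009, 0.655, 0.756, 0.005]
contact_force: [0.1, 0.0, -1.2]
grip_width: 0.712
```

jog_arm(steps=[[[26,6,0],0],[[26,6,0],0],[[26,6,0],0],[[26,6,0],0],[[26,6,0],0],[[22,6,0],0],[[14,5,0],0],[[6,2,0],0]])

```text
clock: 14.9
eef_pos: [0.5697, 0.1884, 0.2114]
orientation: [-0.013, 0.653, 0.758, 0.002]
contact_force: [-0.4, 0.3, -1.7]
grip_width: 0.712
```

```bash
python3 -c "
from h import *
to(.570,.238,98)"
```

```text
z 0.2114 yaw 98.52 tx,ty mm [49.   7.7] twist 0.009 w 0.712 F [-0.4  0.3 -1.7] t 14.9 j [-0.2   0.77 -0.34  1.37  0.24  1.06 -0.42]
```

jog_arm(steps=[[[15,2,0],0.009],[[20,3,0],0],[[10,2,0],0],[[3,0,0],0],[[0,0,0],0],[[0,0,0],0]])

```text
clock: 15.4
eef_pos: [0.5693, 0.2364, 0.2091]
orientation: [-0.014, 0.656, 0.754, -0.001]
contact_force: [-0.1, -0.9, -2.1]
grip_width: 0.711
```

```bash
cat > jaws.py <<'E'
from h import *; import sys
def jaws(tag):
    for n in("scene","top"):
        f=dict(np.load(f"{n}_{tag}.npz"));P=cloud(f);h=cv2.cvtColor(f["image"],cv2.COLOR_RGB2HSV)
        for lo in (.118,):
            m=(h[...,0]<15)&(h[...,1]>140)&(P[...,2]>lo)&(P[...,2]<.25)&(abs(P[...,0]-.57)<.1)&(abs(P[...,1]-.238)<.1)
            k,l,st,c=cv2.connectedComponentsWithStats(m.astype(np.uint8))
            for i in range(1,k):
                if st[i,4]>10: Q=P[l==i]*1000; print(n,"jaw",st[i].tolist(),Q.mean(0).round(1),Q.min(0).round(1),Q.max(0).round(1))
E
python3 -c "
from jaws import *
to(.570,.238,98)
snap('eg1',{'scene':(260,150,380,270),'top':(105,125,225,245)}); jaws('eg1')"
```

```text
z 0.2091 yaw 97.96 tx,ty mm [1.5 0.9] twist -0.001 w 0.711 F [-0.1 -0.9 -2.1] t 15.4 j [-0.28  0.8  -0.33  1.3   0.23  1.1  -0.49]
t 15.5 tcp [0.5694 0.2361 0.2093] yaw 97.92 q [-0.014  0.656  0.754 -0.001] F [ 0.4 -0.2 -1.5] w 0.711 j [-0.28  0.8  -0.33  1.3   0.23  1.1  -0.49]
scene jaw [333, 202, 13, 15, 101] [536.5 232.9 164.7] [532.3 219.7 149.4] [540.6 247.8 182.3]
scene jaw [316, 216, 3, 11, 11] [597.5 223.1 165.5] [595.3 221.8 151.2] [599.3 224.9 177.3]
scene jaw [324, 222, 9, 13, 61] [595.3 250.5 164.6] [591.6 245.3 148.4] [600.7 254.8 180.3]
```

View pics/eg1.png

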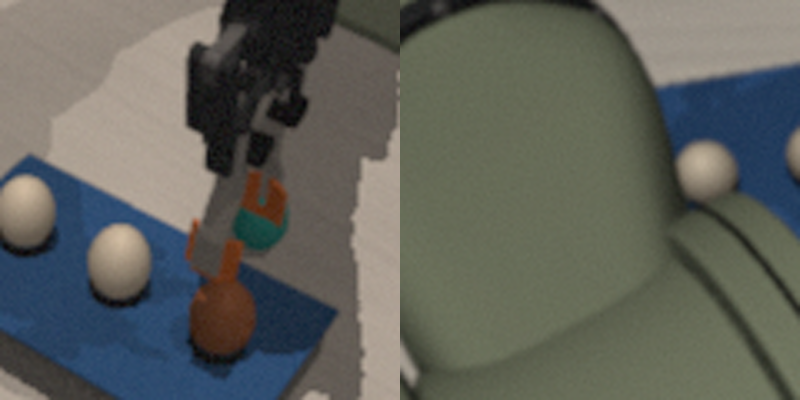

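jog_arm(steps=[[[2,2,10],0],[[0,0,10],0],[[0,0,8],0],[[0,0,0],0],[[0,0,0],0]])

```text
clock: 15.92
eef_pos: [0.571, 0.2364, 0.1777]
orientation: [-0.014, 0.658, 0.753, -0.001]
contact_force: [0.1, 0.3, -0.7]
grip_width: 0.706
```

```bash
python3 -c "
from jaws import *
to(.572,.238,98)
snap('eg2'); jaws('eg2')"
```

```text
z 0.1777 yaw 97.77 tx,ty mm [1.5 1.2] twist -0.004 w 0.706 F [ 0.1  0.3 -0.7] t 15.9167 j [-0.29  0.83 -0.32  1.33  0.25  1.03 -0.5 ]
t 16.02 tcp [0.5711 0.2364 0.1781] yaw 97.76 q [-0.013  0.658  0.753 -0.001] F [-0.8 -0.   0.3] w 0.707 j [-0.29  0.83 -0.32  1.33  0.25  1.03 -0.5 ]
scene jaw [330, 212, 13, 16, 102] [538.  232.7 133.5] [533.3 218.4 118.4] [541.3 247.2 151.6]
scene jaw [322, 233, 9, 12, 63] [597.  250.8 133.9] [592.5 246.4 118.3] [602.9 255.6 150.1]
```

jog_arm(steps=[[[2,2,0],0],[[0,0,10],0],[[0,0,10],0],[[0,0,10],0],[[0,0,10],0],[[0,0,0],0]])

```text
clock: 16.52
eef_pos: [0.5723, 0.2401, 0.1347]
orientation: [-0.013, 0.657, 0.753, -0.0]
contact_force: [-0.6, -0.0, -0.9]
grip_width: 0.71
```

```bash
python3 -c "
from jaws import *
to(.572,.238,98)"
```

```text
z 0.1347 yaw 97.79 tx,ty mm [-2.  -0.5] twist -0.004 w 0.71 F [-0.6 -0.  -0.9] t 16.5167 j [-0.3   0.88 -0.31  1.38  0.27  0.93 -0.52]
```

jog_arm(steps=[[[-2,0,5],0],[[0,0,3.5],0],[[0,0,0],0],[[0,0,0],0]])

```text
clock: 16.85
eef_pos: [0.5722, 0.238, 0.1248]
orientation: [-0.013, 0.657, 0.753, -0.001]
contact_force: [-0.0, 1.1, -0.6]
grip_width: 0.711
```

```bash
python3 -c "
from jaws import *
to(.572,.238,98)"
```

```text
z 0.1248 yaw 97.8 tx,ty mm [ 0.  -0.2] twist -0.004 w 0.711 F [-0.   1.1 -0.6] t 16.85 j [-0.29  0.9  -0.31  1.39  0.27  0.91 -0.52]
```

jog_arm(steps=[[[0,0,0],0],[[0,0,0],0],[[0,0,0],0],[[0,0,0],0],[[0,0,0],0],[[0,0,0],0],[[0,0,0],0]], hand=0.1, grip_force=35)

```text
clock: 17.43
eef_pos: [0.5727, 0.2383, 0.126]
orientation: [-0.013, 0.657, 0.753, 0.0]
contact_force: [-0.2, 0.4, -1.8]
grip_width: 0.637
```

```bash
python3 -c "
from jaws import *
to(.572,.238,98)"
```

```text
z 0.126 yaw 97.79 tx,ty mm [-0.2 -0.7] twist -0.004 w 0.637 F [-0.2  0.4 -1.8] t 17.4333 j [-0.29  0.89 -0.31  1.39  0.27  0.91 -0.52]
```

jog_arm(steps=[[[0,0,0],0],[[0,0,0],0],[[0,0,-4],0],[[0,0,-6],0],[[0,0,-6],0],[[0,0,0],0]])

```text
clock: 17.93
eef_pos: [0.573, 0.238, 0.1438]
orientation: [-0.013, 0.657, 0.753, 0.0]
contact_force: [-0.1, -0.3, -1.1]
grip_width: 0.634
```

```bash
cat > egg.py <<'E'
from h import *
def egg(tag):
    f=dict(np.load(f"scene_{tag}.npz"));P=cloud(f);h=cv2.cvtColor(f["image"],cv2.COLOR_RGB2HSV)
    m=(h[...,0]<15)&(h[...,1]>100)&(P[...,2]>.058)&(abs(P[...,0]-.57)<.06)&(abs(P[...,1]-.238)<.06)
    Q=P[m]*1000; print("orange/brown",len(Q),Q.mean(0).round(1),"z",np.percentile(Q[:,2],[1,10,50,90,99]).round(1))
    for x,y in((.582,.159),(.592,.08)):
        t=(np.hypot(P[...,0]-x,P[...,1]-y)<.035)&(P[...,2]>.1)&(P[...,2]<.125);Q=P[t]*1000; print("white",len(Q),Q.mean(0).round(1))
E
python3 -c "
from egg import *
to(.572,.238,98)
snap('eg3'); egg('eg1');egg('eg3')"
```

```text
z 0.1438 yaw 97.79 tx,ty mm [ 0.2 -1. ] twist -0.004 w 0.634 F [-0.1 -0.3 -1.1] t 17.9333 j [-0.29  0.87 -0.31  1.37  0.26  0.95 -0.52]
t 18.03 tcp [0.5727 0.2378 0.1428] yaw 97.8 q [-0.013  0.657  0.753 -0.   ] F [-0.1  0.4 -1.6] w 0.638 j [-0.29  0.87 -0.31  1.37  0.26  0.95 -0.52]
orange/brown 566 [572.3 240.8 125.1] z [ 64.2  79.9 107.1 175.  235.9]
white 127 [583.4 161.4 106.3]
white 116 [594.7  82.8 106.2]
orange/brown 245 [577.5 248.1 113.9] z [ 82.   92.6 113.3 126.8 239.6]
white 127 [583.3 161.3 106.3]
white 119 [594.8  82.9 106. ]
```

jog_arm(steps=[[[0,0,-8],0],[[0,0,-12],0],[[0,0,-12],0],[[0,0,-14],0],[[0,0,-14],0],[[0,0,-12],0],[[0,0,-8],0],[[0,0,-4],0]])

```text
clock: 18.7
eef_pos: [0.5735, 0.236, 0.232]
orientation: [-0.014, 0.657, 0.754, -0.001]
contact_force: [-0.1, 0.5, -2.5]
grip_width: 0.639
```

jog_arm(steps=[[[0,0,0],0],[[0,0,0],0],[[0,0,0],0],[[0,0,0],0],[[0,0,0],0],[[0,0,0],0]])

```text
clock: 19.2
eef_pos: [0.573, 0.2358, 0.2307]
orientation: [-0.014, 0.657, 0.754, -0.002]
contact_force: [0.2, 0.7, -1.9]
grip_width: 0.638
```

```bash
python3 -c "
from egg import *
snap('eg4',{'scene':(200,130,380,310),'top':(225,110,325,210)}); egg('eg4'); lever('eg4')"
```

```text
t 19.3 tcp [0.5731 0.2357 0.2308] yaw 97.83 q [-0.014  0.657  0.754 -0.002] F [ 0.3 -0.1 -1.9] w 0.633 j [-0.28  0.78 -0.33  1.24  0.23  1.17 -0.48]
orange/brown 280 [577.9 246.7 199.6] z [169.9 178.7 199.1 213.1 264.2]
white 132 [583.6 161.6 106.2]
white 113 [594.4  82.8 106.2]
scene 73 ang 51.9 through [598.  -64.4] x 0.5665826871501671 0.6190606801473559
top 159 ang 53.1 through [591.9 -69.5] x 0.5645754513776822 0.61862501405945
```

View pics/eg4.png

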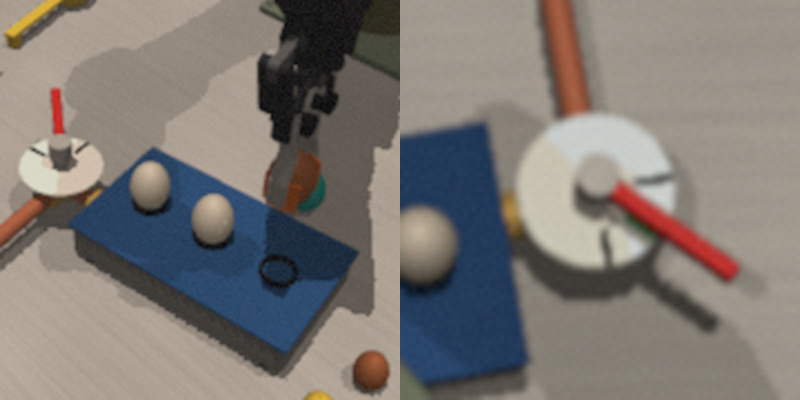

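The picture shows the seat ring empty at (278,270) and the brown egg up between the tongs' jaws at (295,180). Both white eggs are still seated, and the lever lies over the green mark. I'm handing in.

```bash
python3 -c "
from cell import arm,sense
print(arm.sign_off()); s=sense(); print(s['clock'],s['eef_pos'],s['grip_width'])"
```

```text
the job is handed in; nothing more can be done
None
the job is handed in; nothing more can be done
```

I set the valve half open, took the tongs out of the caddy by the grips, and closed them on the brown egg. I lifted the egg about 10 cm and handed in at about 19.3 s, still holding it. No verdict was reported.

**Last checks, all good:**
- **Valve:** the lever is about 45° from fully open, covering the green mark. The two cameras gave 51.9° and 53.1° in world yaw; half open is about 53°.
- **Brown egg:** it rose about 105 mm between the jaws, its seat is empty, and the arm was at rest. The gripper stayed well above it, clear of contact.
- **White eggs:** both stayed within about 1 mm of where they stood.

**What failed or disagreed:**
- **Missed first grasp:** my first try at the lever closed above it. The fingertips sit about 20 mm farther back than the reported TCP, so I measured this in the depth image and corrected for it. The lever had not moved.
- **Grip width:** on the egg the gripper read about 54 mm, not the 56 mm expected and right at the tongs' 54 mm stop. I put this down to the reading running slightly low, as it did on the lever, and the picture confirms the egg is held.

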